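# Close a permeameter cell: key the cap, press it home, swing the catch

### The job

Close the permeameter cell on the drain table using only pushes of the fingertips: push the brass bleed valve round to turn the blue cap until the notch in its rim stands over the steel pin, press the cap straight down until it is fully home on the cell's flange, then push the black post of the catch round until the catch lies across the cap's rim as far as it goes. Do not squeeze the valve or the post, do not lift the cap or lean hard on it, and leave the bottle, tin and brush where they are.

Things in the scene. Friction and masses are not known exactly. Their poses are not given: they have to be found in the camera images.
- cell: Fixed cell: aluminium base and top flange 148 mm across, clear tube between; the flange's upper face is 74 mm above the table. Origin on its vertical axis, at the table; z up. Its -x points from the axis to the pin (and the short red line on the flange beyond it), its -y to the pivot of the catch. Turned by up to 0.5 rad. A hose barb low on the base sticks out along +x to 98 mm from the axis.
- pin_top (a point): Top of the fixed upright steel pin, 8 mm in diameter, flat-topped, that stands 7.4 mm up out of the top flange, 53 mm from the cell's axis. While the cap is not aligned, a quarter of the pin shows beyond the cap's rim.
- notch (a point): Middle of the notch in the cap's rim, 53 mm from the axis, at the cap's underside. The cap is a blue round plate 110 mm across, 12 mm thick; its one notch (white line beside it) is cut 9 mm in from the rim, 17 mm wide at the rim, 12 mm at its inner end. It passes the pin when within about 3.5 mm (0.065 rad) of it; anywhere else the pin stops the cap within 1 to 2 mm.
- valve_mid (a point): Brass bleed valve fixed upright on the cap, opposite the notch, 38 mm from the cell's axis; this point is on the valve's axis, 18 mm above the cap's upper face (112 mm above the table at the start). A round knob 16 mm across from 9 to 28 mm above the cap, on a 20 mm foot 5 mm high. Pushing it sideways with about 2.5 N turns the cap; over 35 N, or a pinch, counts as squeezing.
- cap_boss (a point): Centre of the flat top of the low round aluminium boss, 30 mm across, 6 mm high, in the middle of the cap on the cell's axis: the place to press. 100 mm above the table at the start, 92 mm when the cap is home.
- cap (a joint): Turn of the cap about the cell's axis (rad), counter-clockwise from above positive: 0 or 2 pi when the notch stands over the pin. Starts between 0.7 and 5.58; turns both ways against slight friction and stays where it is left.
- cap_seat (a joint): How far the cap has gone down (m): 0 at the start, when an O-ring holds it 8 mm clear of the flange; 0.008 when it is home on the flange; negative if pulled up. It takes about 6 N to press down, has no spring, and stays where it is left. Over 50 N counts as leaning too hard.
- catch_post (a point): Black round upright post, 13 mm across, on the tail of the steel swing catch; this point is on its axis, 35 mm from the pivot, 107 mm above the table. The post reaches from 92 to 115 mm above the table. Pushing it sideways with about 1.2 N swings the catch; over 35 N, or a pinch, counts as squeezing.
- catch_pivot (a point): Upright pivot axis of the catch, 68 mm from the cell's axis; this point is at the upper face of the catch's flat bar, 92 mm above the table. The bar is 5 mm thick, 11 mm wide; its 24 mm nose points from the pivot away from the post. The pivot's screw head stands 4 mm above the bar.
- catch (a joint): Turn of the catch (rad), counter-clockwise from above positive: 0 fully open (nose beside the cap, post on the pin's side of the pivot), 1.571 at its stop, fully closed (nose over the cap's rim, post pointing straight away from the cell). Starts between 0 and 0.3; stays where it is left. Its nose passes over the cap, 1 mm clear, only when the cap is home.
- bottle: White plastic squeeze bottle, 54 mm across, 158 mm high, standing loose; origin at the centre of its underside. Bystander.
- tin: Round white-grey moisture tin with lid, 57 mm across, 38 mm high, loose; origin at the centre of its underside. Bystander.
- bench_brush: Flat bristle brush with wooden handle, 160 mm long, 32 mm wide, 11 mm high, lying loose; origin at the middle of its underside. Bystander.
There are look-alikes about, which are no part of the job. Of the things shaped like the cell, the aluminium one is meant.

How it is judged (in metres and radians):
On the way, in this order (a step that is already met when the one before it is completed fails the run):
1. The notch stands over the pin and the cap is pressed home, the catch still open (horizontal distance between notch and pin_top below 0.006 m and value of joint cap_seat above 0.0068 m and value of joint catch below 0.6 rad), for 0.2 s.
2. The catch is swung over the cap's rim (value of joint catch above 1.35 rad), for 0.2 s.
At the end, for the whole second after the job is handed in: The notch is over the pin (within 6 mm seen from above), the cap is home (at least 6.8 of its 8 mm down), the catch is at least 1.35 of 1.571 rad round and at rest, and bottle, tin and brush are within 20 mm of where they stood (horizontal distance between notch and pin_top below 0.006 m and value of joint cap_seat above 0.0068 m and value of joint catch above 1.35 rad and velocity of joint catch between -0.1 and 0.1 rad/s and distance of each of bottle, tin, bench_brush from where it was at the start of the episode below 0.02 m); the robot touches nothing.
It fails at once if The cap is lifted: it has come up more than 4 mm (value of joint cap_seat below -0.004 m).
It fails at once if The valve is squeezed or forced: over 35 N between it and the fingers (contact force between the fingers and valve above 35 N).
It fails at once if The catch is squeezed or forced: over 35 N between it and the fingers (contact force between the fingers and catch above 35 N).
It fails at once if The cap is leaned on too hard: over 50 N between it and the robot (contact force between the arm and cap above 50 N).
It fails at once if The bottle, tin or brush is knocked or carried more than 20 mm (distance of any of bottle, tin, bench_brush from where it was at the start of the episode above 0.02 m).
It also fails if it takes over 61 s, if anything falls off the work surface, if the arm or the gripper's body presses on something with over 40 N, if the wrist force passes 120 N, or if a joint passes its speed limit or range.

### The arm

A 6-joint arm with a two-finger parallel gripper is mounted at the origin on a cart in front of the work surface, level with it; the furniture and walls round the work are solid. World frame = base frame: x ahead of the robot, y to its left, z up, the work surface at z = 0. Lengths are in m, angles in degrees, forces in N, time in s.
With the tool pointing down it reaches from about 0.4 to 0.825 m from the base axis. Payload 7 kg.
Tool frame: the origin (TCP) lies at the very end of the fingers, on their centre line; the grasp point (between the pads) lies r.pinch_z behind it (r.pinch_z is the distance from the TCP to the grasp point, in m); z points along the fingers, y is the direction in which the jaws open and shut (so a half turn about z gives the same grasp; the last joint's range is limited). The gripper opens to 88 mm and grips with 3 to 60 N. Pads are 19 mm wide; open, the fingers measure 130 mm over their backs; the gripper's body (78 mm by 193 mm) begins 47 mm behind the grasp point.
Start: joints at [-50.243, 20.546, 0.682, 0, -70.136, -16.507], TCP at [0.266, -0.62, 0.187] pointing down, gripper open.
Joint ranges: [-176.03, 176.03], [-82.01, 121.73], [-58.28, 71.71], [-173.87, 95.51], [-174.79, -0.11], [-173.66, 173.66]. Speed limits (degrees/s): [136.94, 136.94, 172.46, 180, 180, 180].

### API

Orientations are given as [roll, pitch, yaw] about the fixed x, y, z axes, in that order (R = Rz(yaw) Ry(pitch) Rx(roll)).
In Python, from plant import r gives the robot as it stands. The module is installed in compiled form; this text tells all that it offers.
- The arm moves only by the tool servo_tool, never from a script. Its argument "steps" is a list of rows, each a list of 5 numbers: the finger opening in cm, from 0 to 8.76, then the shift along the tool's x, y, z in cm, then the turn about the tool's z in degrees. In form: [[fingers, x, y, z, spin], ...]. A call has 1 to 8 rows; each row shifts and turns the commanded pose from where the row before left it, along the tool's axes as they then stand; what a row does not reach is not made up. A row lasts 1/8 s, in which the tool goes at most 62.5 mm and 10.7 degrees, less where a joint would pass 70% of its speed; a pose out of reach is approached as far as the arm can. A call with a gripper value outside its range is refused whole. The fingers move at their own pace and stop on an object; "squeeze" is the grip in N (left out, the last holds). Time passes only in rows, so rows that do not move let the fingers close. It gives the time, the measured TCP pose, the force and the opening at its end, in the units of the state.
- r.get_state(): the state, without advancing time (a new reading comes with each control period).
- r.capture(name): name is "scene" or "top"; returns the picture (384x512x3 uint8, red, green, blue); there is no depth.
- r.calibration(name): a dict with "K" (3x3 intrinsics, pixels), "dist_coeffs" ([k1, k2, p1, p2, k3] as OpenCV has them; the pictures are not rectified), "rvec" (rotation vector, rad) and "tvec" (3), from world to camera coordinates, as OpenCV has them. Camera axes: x right, y down, z forward; pixel columns grow to the right and rows downward; lengths in m; the calibration is good to about 2 mm. A picture is of the moment at which its call begins. calibration takes no time and is no camera call.
- r.close_job(): hands the job in, once; it reports no verdict.
The state is a dict: "time_s": time; "joints": joint angles; "qd": joint speeds; "joint_torque": joint torques, N m; "tcp_pos": TCP position; "eef_rot": TCP orientation; "contact_force": force on the tool from outside, world axes, zero at the start; "moment": the same for the moment, N m; "gripper_width": finger opening in m.
Only numpy, scipy, OpenCV 4.12 (cv2) and the standard library are available. Lean on these libraries where they do the work, as an engineer would, in place of code of your own. Each camera call takes 0.05 s, during which the arm holds its last target.

## Working session

There is one attempt and no reset: what is moved stays moved. The work goes in short steps, Python scripts to look and compute and a tool call to move; the robot and the scene stay as the last step left them, time stands still between calls to the robot, and variables do not carry over. Pictures are saved under pics/ and viewed, and the job is handed in when it is done.

Besides the shell and the picture viewer there is one more tool, called after "Request:" as name([rows], argument=value, ...), one row to a line, values as JSON. servo_tool: Moves the arm, as the interface text tells. Its arguments: {"type":"object","properties":{"steps":{"type":"array","items":{"type":"array","items":{"type":"number"}}},"squeeze":{"type":"number"}},"required":["steps"]}

```bash
mkdir -p pics; ls; python3 - <<'E'
from plant import r
import cv2
for n in("scene","top"):
    cv2.imwrite(f"pics/{n}0.png",r.capture(n)[:,:,::-1])
    c=r.calibration(n);print(n,c)
print(r.get_state(),r.pinch_z)
E
```

```text
pics
scene {'K': array([[470.12814686,   0.        , 254.20700474],
       [  0.        , 470.12814686, 188.85384873],
       [  0.        ,   0.        ,   1.        ]]), 'dist_coeffs': array([-0.1565229,  0.       ,  0.       ,  0.       ,  0.       ]), 'rvec': array([ 1.83358197, -0.93794839,  0.60361961]), 'tvec': array([-0.48029558,  0.20981228,  0.82330707])}
top {'K': array([[377.87241668,   0.        , 256.15026493],
       [  0.        , 377.87241668, 196.33101841],
       [  0.        ,   0.        ,   1.        ]]), 'dist_coeffs': array([-0.0839485,  0.       ,  0.       ,  0.       ,  0.       ]), 'rvec': array([ 2.11805916, -2.14271442,  0.23763493]), 'tvec': array([-0.17978537,  0.56394759,  0.84653475])}
{'time_s': 0.1, 'joints': array([-5.02413540e+01,  2.05876809e+01,  6.40063636e-01, -1.79305510e-02,
       -7.01364941e+01, -1.65085190e+01]), 'qd': array([-0.08940595,  0.00060786,  0.03857175,  0.0814365 , -0.02675192,
       -0.08144504]), 'joint_torque': array([-9.83222890e-04, -5.84162486e+01,  2.93753529e+01,  7.01564714e+00,
        1.02001344e-02, -6.47029242e-05]), 'tcp_pos': array([ 0.26624924, -0.61973556,  0.18631977]), 'eef_rot': array([ 1.79914566e+02, -7.74114343e-03, -1.56755972e+02]), 'contact_force': array([ 0.41042722, -0.41787935, -0.07549372]), 'moment': array([ 0.0161554 , -0.01830408,  0.02162552]), 'gripper_width': 0.08787387638100043} 0.0188
```

View pics/scene0.png

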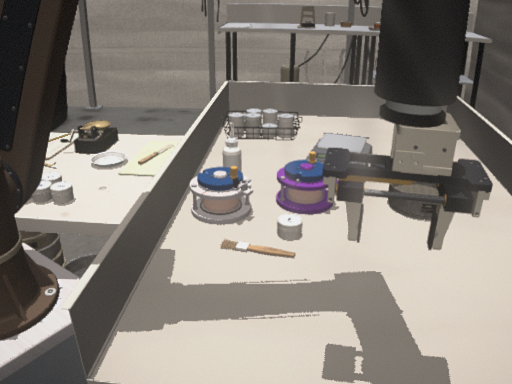

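View pics/top0.png

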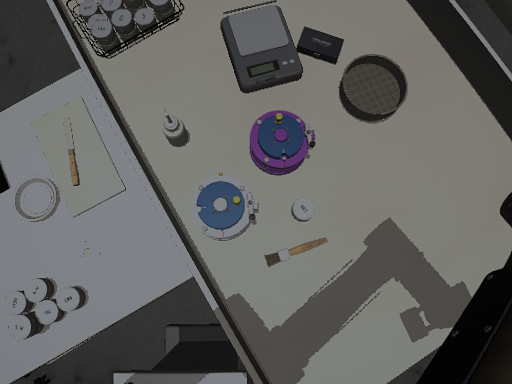

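The aluminium cell is at about (221,207) in top and (221,190) in scene; the purple one is the look-alike. I'll zoom in on the aluminium one.

```bash
cat > h.py <<'E'
import numpy as np,cv2
from plant import r
def cam(n):
    c=r.calibration(n);R=cv2.Rodrigues(c['rvec'])[0];return c['K'],c['dist_coeffs'],R,c['tvec']
def ray(n,p,z):
    K,d,R,t=cam(n);p=np.array(p,float).reshape(-1,1,2)
    q=cv2.undistortPoints(p,K,d).reshape(-1,2);v=np.c_[q,np.ones(len(q))]@R
    C=-R.T@t;return C+v*((np.asarray(z)-C[2])/v[:,2])[:,None]
def proj(n,P):
    K,d,R,t=cam(n);return cv2.projectPoints(np.array(P,float).reshape(-1,1,3),cv2.Rodrigues(R)[0],t,K,d)[0].reshape(-1,2)
def crop(n,im,x0,y0,w,h,s,out):
    c=cv2.resize(im[y0:y0+h,x0:x0+w,::-1],None,fx=s,fy=s,interpolation=cv2.INTER_CUBIC);cv2.imwrite(out,c)
E
python3 - <<'E'
from h import *
im=cv2.imread("pics/top0.png")[:,:,::-1];crop("top",im,180,160,90,90,6,"pics/t0c.png")
im=cv2.imread("pics/scene0.png")[:,:,::-1];crop("s",im,180,130,90,90,6,"pics/s0c.png")
print(ray("top",[[221,205],[303,210],[173,127],[297,251]],[.094,.038,.158,0]))
for n in("top","scene"):
    K,d,R,t=cam(n);print(-R.T@t)
E
```

```text
[[ 0.53520652 -0.10479548  0.094     ]
 [ 0.53070196 -0.30071862  0.038     ]
 [ 0.6994853  -0.00223109  0.158     ]
 [ 0.43351787 -0.28776091  0.        ]]
[ 0.38618623 -0.16130451  0.94436317]
[-0.25591761 -0.77181571  0.539765  ]
```

View pics/t0c.png

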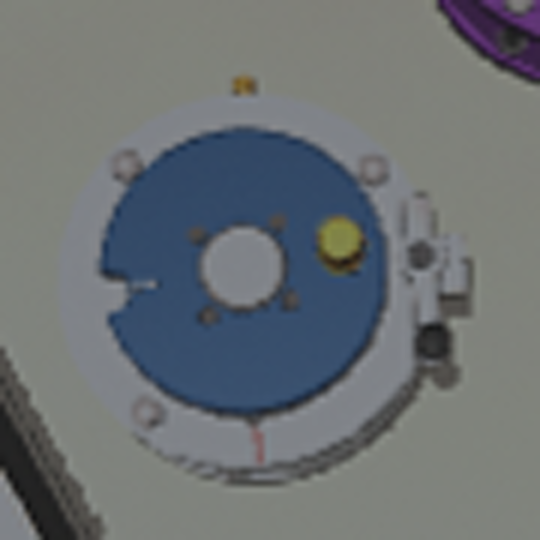

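View pics/s0c.png

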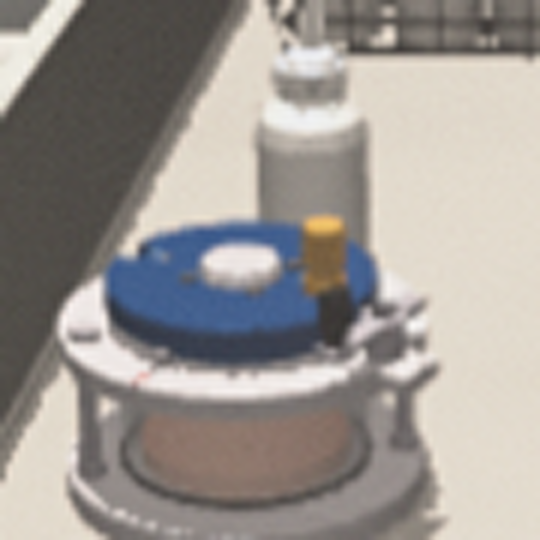

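The crops show the boss at (242,266), the notch at (118,292), valve at (342,238), red line at (258,447), pin at (253,420), pivot at (421,255) and post at (433,340). Next I convert these to world positions.

```bash
python3 - <<'E'
from h import *
f=lambda a,x0,y0:np.array(a,float)/6+[x0-.42,y0-.42]
N=["boss","notch","valve_top","redline","pin","pivot","post","barb"]
T=f([[242,266],[118,292],[341,231],[259,447],[253,420],[421,255],[433,338],[244,86]],180,160)
P=ray("top",T,[.1,.094,.122,.074,.0814,.096,.115,.02])
for n,p in zip(N,P):
    d=p-P[0];print(n,p.round(4),"r",np.hypot(*d[:2]).round(4),"az",np.degrees(np.arctan2(d[1],d[0])).round(1))
S=f([[242,260],[324,222],[146,377],[338,290]],180,130)
print("scene",ray("scene",S,[.1,.122,.074,.115]).round(4))
# cap circle
for n in("top",):
    im=cv2.imread(f"pics/{n}0.png");h=cv2.cvtColor(im,cv2.COLOR_BGR2HSV)
    m=cv2.inRange(h,(100,100,40),(120,255,255));m[:, :190]=0;m[:,252:]=0;m[:178]=0;m[235:]=0
    c=max(cv2.findContours(m,0,cv2.CHAIN_APPROX_NONE)[0],key=cv2.contourArea)
    hu=cv2.convexHull(c)[:,0];e=ray(n,hu,np.full(len(hu),.094))[:,:2]
    A=np.c_[2*e,np.ones(len(e))];s=np.linalg.lstsq(A,(e**2).sum(1),rcond=None)[0];print("cap",s[:2],np.sqrt(s[2]+s[:2]@s[:2]))
print(ray("top",[[163,90],[230,282],[195,230]],[.0,0,0.05]), cv2.Rodrigues(np.zeros(3))[0][0])
E
```

```text
boss [ 0.5367 -0.1027  0.1   ] r 0.0 az 0.0
notch [ 0.5282 -0.0553  0.094 ] r 0.0482 az 100.2
valve_top [ 0.5455 -0.1407  0.122 ] r 0.039 az -76.9
redline [ 0.4707 -0.1077  0.074 ] r 0.0661 az -175.7
pin [ 0.4803 -0.1058  0.0814] r 0.0564 az -176.8
pivot [ 0.541  -0.1704  0.096 ] r 0.0678 az -86.3
post [ 0.5063 -0.1743  0.115 ] r 0.0777 az -113.0
barb [ 0.6277 -0.0976  0.02  ] r 0.0912 az 3.2
scene [[ 0.5378 -0.1038  0.1   ]
 [ 0.5463 -0.139   0.122 ]
 [ 0.4738 -0.1078  0.074 ]
 [ 0.5097 -0.1741  0.115 ]]
cap [ 0.53644486 -0.10290728] 0.05386793785542722
[[ 8.69903760e-01  6.09717249e-02 -1.11022302e-16]
 [ 3.60232955e-01 -1.20940399e-01  0.00000000e+00]
 [ 4.83362452e-01 -4.04790830e-02  5.00000000e-02]] [1. 0. 0.]
```

Fit: the cell axis is at about (0.537,-0.103) and its x axis points to +3.8°. The radii match the given sizes (valve 39, pivot 68, red line 66 mm). The notch/valve line shows the cap about 81° short of alignment going counter-clockwise (cap ≈ 4.87 rad). The plan is to straddle the valve loosely with the tool y axis tangential, and push with the trailing finger.

Request:
servo_tool([
  [3.6,-3.7,2.75,0,0],
  [3.6,-3.7,2.75,0,0],
  [3.6,-3.7,2.75,0,0],
  [3.6,-3.7,2.75,0,0],
  [3.6,-3.7,2.75,0,0],
  [3.6,-3.7,2.75,0,0],
  [3.6,-3.7,2.75,0,0],
  [3.6,-3.7,2.75,0,0],
])

```text
time_s: 1.1
tcp_pos: [0.4519, -0.2997, 0.187]
eef_rot: [180.0, -0.0, -156.8]
contact_force: [0.6, -0.1, 0.8]
gripper_width: 0.0361
```

Request:
servo_tool([
  [3.6,-3.7,2.75,0,0],
  [3.6,-3.7,2.75,0,0],
  [3.6,-3.7,2.75,0,0],
  [3.6,-3.7,2.75,0,0],
  [3.6,0,0,0,10],
  [3.6,0,0,0,10],
  [3.6,0,0,0,10],
  [3.6,0,0,0,10],
])

```text
time_s: 2.1
tcp_pos: [0.5438, -0.1416, 0.1867]
eef_rot: [-180.0, -0.0, 162.9]
contact_force: [0.3, 0.3, 0.0]
gripper_width: 0.036
```

Request:
servo_tool([
  [3.6,0,0,0,10],
  [3.6,0,0,0,10],
  [3.6,0,0,0,10],
  [3.6,0,0,0,10],
  [3.6,0,0,0,10],
  [3.6,0,0,0,10],
  [3.6,0,0,0,0],
  [3.6,0,0,0,0],
])

```text
time_s: 3.1
tcp_pos: [0.5439, -0.1417, 0.187]
eef_rot: [-180.0, -0.0, 103.5]
contact_force: [-0.5, 0.6, -0.2]
gripper_width: 0.0358
```

```bash
python3 - <<'E'
from h import *
s=r.get_state();print(s['time_s'],s['tcp_pos'],s['eef_rot'],s['joints'],s['gripper_width'],s['contact_force'])
im=r.capture("scene");crop("s",im,150,60,160,150,4,"pics/s1.png")
im=r.capture("top");crop("s",im,160,140,130,120,5,"pics/t1.png")
E
```

```text
3.1 [ 0.54393923 -0.14168201  0.18698295] [-1.79979909e+02 -7.78573777e-03  1.03468522e+02] [ 5.34816810e+00  9.97912553e+00 -1.37904251e+01 -5.32019895e-03
 -6.62514392e+01 -1.71877502e+02] 0.035762439493554635 [-0.54154149  0.64322685 -0.19116833]
```

View image.

View pics/s1.png

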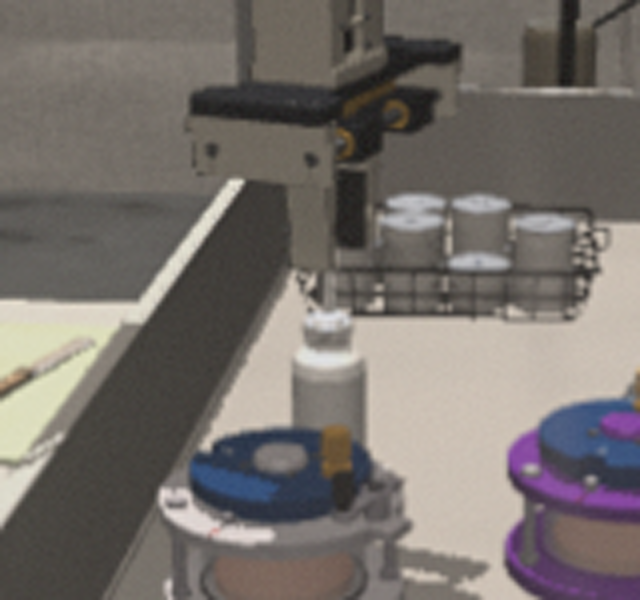

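View pics/t1.png

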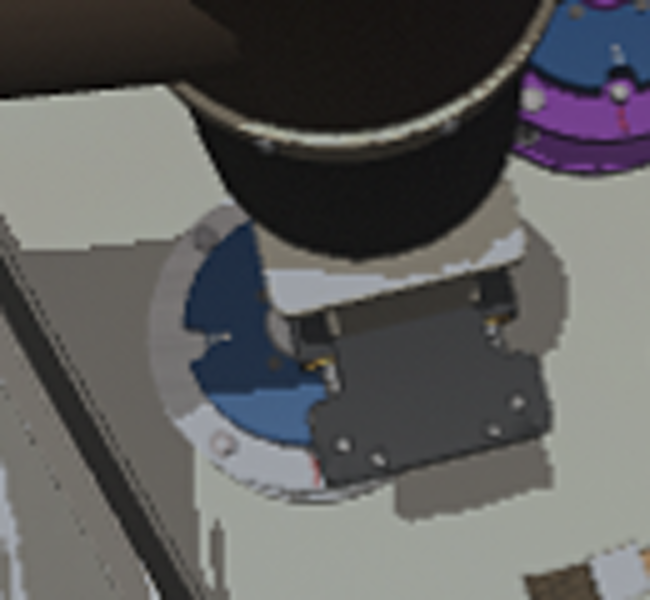

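The fingers are in place above the valve, the tangential yaw is right, and the bystanders haven't moved. I'll shift slightly inward for clearance from the post, then go down.

Request:
servo_tool([
  [3.6,0.3,0.2,1.5,0],
  [3.6,0,0,1.5,0],
  [3.6,0,0,1.5,0],
  [3.6,0,0,1.2,0],
  [3.6,0,0,1.2,0],
  [3.6,0,0,1.2,0],
  [3.6,0,0,0,0],
])

```text
time_s: 4.08
tcp_pos: [0.5447, -0.1384, 0.1051]
eef_rot: [-179.9, -0.0, 103.2]
contact_force: [0.7, -0.3, 0.4]
gripper_width: 0.0361
```

```bash
python3 - <<'E'
from h import *
im=r.capture("scene");crop("s",im,160,90,130,120,6,"pics/s2.png")
E
```

```text
(no output)
```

View pics/s2.png

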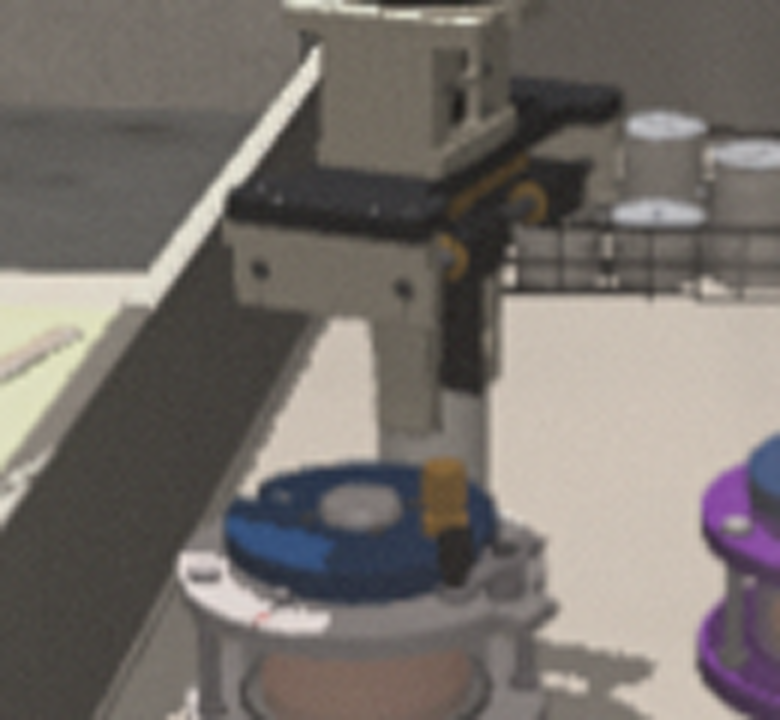

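The fingers seem to show behind the valve in this view, so I'll check the TCP against its projection.

```bash
python3 - <<'E'
from h import *
s=r.get_state();print(s['time_s'],s['tcp_pos'])
p=s['tcp_pos'];print((proj("scene",[p,p+[0,0,.06]])-[160,90])*6, (proj("top",[p,p+[0,0,.06]])))
im=r.capture("scene");cv2.imwrite("pics/s3.png",im[:,:,::-1])
im=r.capture("top");crop("s",im,160,140,130,120,5,"pics/t3.png")
E
```

```text
4.125 [ 0.54519254 -0.13839295  0.10580822]
[[439.07383705 498.19506891]
 [436.9305002  354.54389964]] [[235.57505837 199.60279845]
 [234.77537903 194.28917371]]
```

View pics/s3.png

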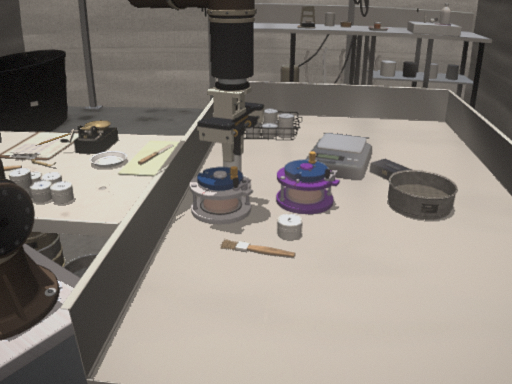

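View pics/t3.png

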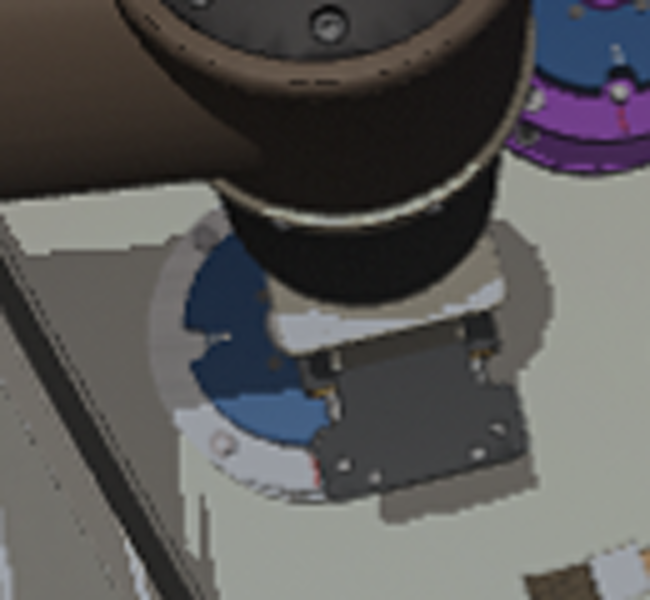

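```bash
python3 - <<'E'
from h import *
im=cv2.imread("pics/s3.png")[:,:,::-1];crop("s",im,180,90,100,100,6,"pics/s3c.png")
E
```

```text
(no output)
```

View pics/s3c.png

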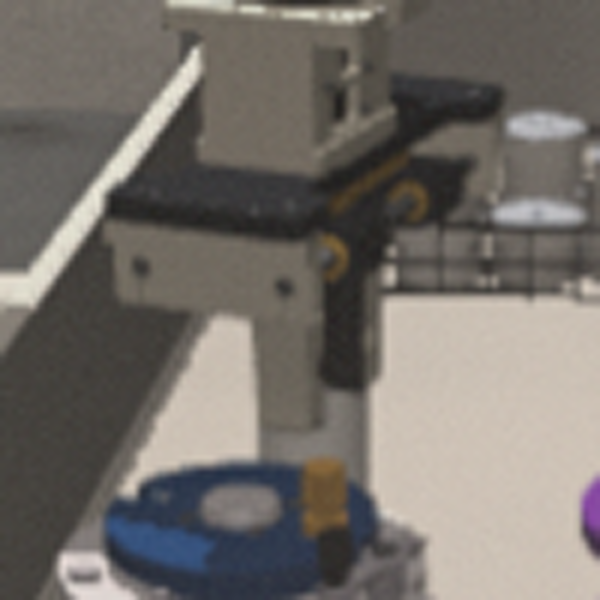

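```bash
python3 - <<'E'
from h import *
def tips(p,yaw,w):
    y=np.radians(yaw);d=np.array([np.sin(y),-np.cos(y),0]);x=np.array([np.cos(y),np.sin(y),0]);p=np.array(p)
    return proj("scene",[p+d*w/2,p-d*w/2,p+d*(w/2+.02),p-d*(w/2+.02),p])
print("start",tips([.266,-.6197,.187],-156.8,.088))
print("s1",(tips([.5439,-.1417,.187],103.5,.036)-[150,60])*4)
print("s3",(tips([.545,-.1384,.1058],103.2,.036)-[180,90])*6)
im=cv2.imread("pics/scene0.png")[:,:,::-1];crop("s",im,320,140,180,120,4,"pics/s0g.png")
E
```

```text
start [[355.82143147 263.4691533 ]
 [422.12116065 270.75733075]
 [340.90376499 261.76583792]
 [437.22830565 272.34782476]
 [388.88343977 267.16336933]]
s1 [[346.84273343 313.84146548]
 [320.69165128 332.95614593]
 [360.7504865  303.68546173]
 [305.5068205  344.06607917]
 [333.95177734 323.26093327]]
s3 [[337.74827778 482.085924  ]
 [299.30559052 515.1118747 ]
 [358.23107471 464.49764292]
 [277.02663271 534.26106336]
 [318.78656916 498.37327496]]
```

View pics/s0g.png

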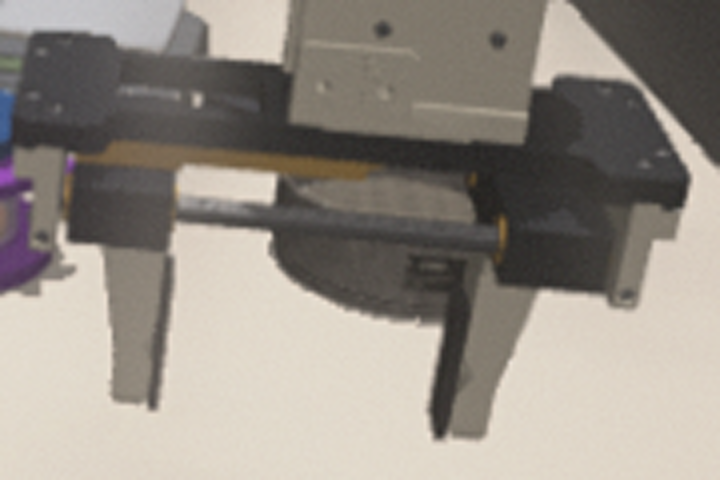

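```bash
python3 - <<'E'
from h import *
p=np.array([.545,-.1384,0]);y=np.radians(103.2);x=np.array([np.cos(y),np.sin(y),0]);d=np.array([np.sin(y),-np.cos(y),0])
for z in(.17,.19,.21,.23,.25):
    q=[p-d*.0965+x*.039+[0,0,z],p-d*.0965-x*.039+[0,0,z]]
    print(z,((proj("top",q)-[160,140])*5).round().tolist(),((proj("scene",q)-[180,90])*6).round().tolist())
print(r.get_state()['joints'])
E
```

```text
0.17 [[335.0, 517.0], [521.0, 472.0]] [[106.0, 414.0], [302.0, 446.0]]
0.19 [[333.0, 514.0], [523.0, 467.0]] [[103.0, 362.0], [301.0, 392.0]]
0.21 [[330.0, 510.0], [525.0, 462.0]] [[101.0, 309.0], [300.0, 338.0]]
0.23 [[327.0, 506.0], [528.0, 456.0]] [[98.0, 256.0], [299.0, 283.0]]
0.25 [[324.0, 502.0], [531.0, 451.0]] [[96.0, 201.0], [298.0, 227.0]]
[ 5.69930216e+00  1.38857958e+01 -2.00505003e+01  1.39119363e-02
 -5.60207074e+01 -1.72448261e+02]
```

```bash
python3 - <<'E'
from h import *
def tips(n,p,yaw,w,dz):
    y=np.radians(yaw);d=np.array([np.sin(y),-np.cos(y),0]);p=np.array(p)+[0,0,dz]
    return proj(n,[p+d*w/2,p-d*w/2]).round(1).tolist()
for dz in(0,.01,.02,.03,.04,.05):
    print(dz,tips("scene",[.266,-.6197,.187],-156.8,.088,dz),((np.array(tips("scene",[.545,-.1384,.1058],103.2,.036,dz))-[180,90])*6).round())
E
```

```text
0 [[355.8, 263.5], [422.1, 270.8]] [[338. 482.]
 [299. 515.]]
0.01 [[356.6, 257.2], [423.4, 264.5]] [[337. 459.]
 [299. 491.]]
0.02 [[357.4, 250.8], [424.7, 258.1]] [[337. 436.]
 [298. 467.]]
0.03 [[358.2, 244.4], [426.0, 251.6]] [[337. 412.]
 [298. 443.]]
0.04 [[359.0, 237.8], [427.3, 245.0]] [[337. 388.]
 [298. 419.]]
0.05 [[359.8, 231.2], [428.6, 238.3]] [[337. 364.]
 [297. 394.]]
```

In both the start picture and this one, the fingers appear to end about 35 mm higher than the reported TCP. I'll go down in small steps, watching force and pictures. Contact near a reported z of 0.094 would mean the reading is right; if nothing touches there, the pictures are.

Request:
servo_tool([
  [3.6,0,0,0.3,0],
  [3.6,0,0,0.3,0],
  [3.6,0,0,0.2,0],
  [3.6,0,0,0.2,0],
  [3.6,0,0,0.1,0],
  [3.6,0,0,0.1,0],
  [3.6,0,0,0,0],
])

```text
time_s: 5.1
tcp_pos: [0.5453, -0.1383, 0.0941]
eef_rot: [-180.0, -0.0, 103.3]
contact_force: [-0.4, 0.2, -0.1]
gripper_width: 0.0363
```

Request:
servo_tool([
  [3.6,0,0,0.1,0],
  [3.6,0,0,0.1,0],
  [3.6,0,0,0.1,0],
  [3.6,0,0,0,0],
])

```text
time_s: 5.6
tcp_pos: [0.5453, -0.1383, 0.0911]
eef_rot: [-180.0, -0.0, 103.3]
contact_force: [-0.2, 0.8, -0.9]
gripper_width: 0.0359
```

There's no contact at 0.091, so the pictures are right: true z is about reported + 0.035. I'll keep going down and then look again.

Request:
servo_tool([
  [3.6,0,0,0.3,0],
  [3.6,0,0,0.3,0],
  [3.6,0,0,0.3,0],
  [3.6,0,0,0.2,0],
  [3.6,0,0,0,0],
])

```text
time_s: 6.22
tcp_pos: [0.5452, -0.1383, 0.0799]
eef_rot: [-180.0, -0.0, 103.3]
contact_force: [-0.1, -0.1, -0.4]
gripper_width: 0.036
```

```bash
python3 - <<'E'
from h import *
s=r.get_state();print(s['time_s'],s['tcp_pos'],s['contact_force'])
im=r.capture("scene");crop("s",im,180,120,80,80,8,"pics/s4.png")
E
```

```text
6.225 [ 0.5452069  -0.13832518  0.07990208] [-0.11629919 -0.0801587  -0.37311496]
```

View pics/s4.png

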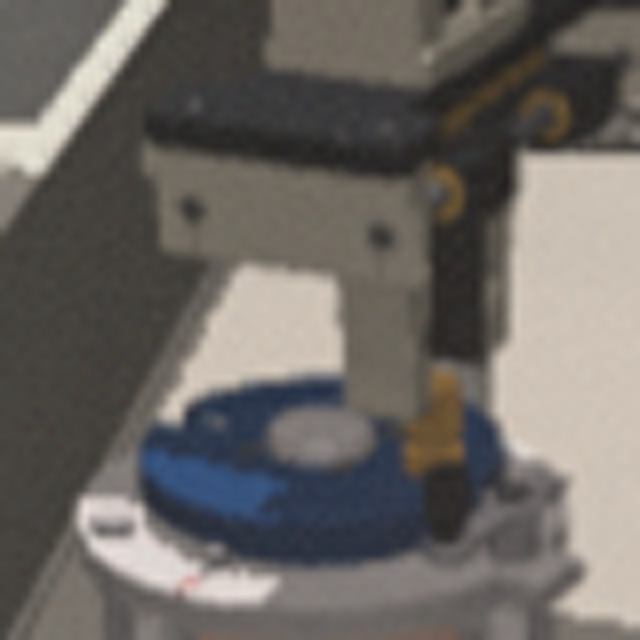

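The near finger now overlaps the valve's left edge in the picture, with its tip edge at crop row 415. I'll work out its true height.

```bash
python3 - <<'E'
from h import *
p=np.array([.5452,-.1383,0]);y=np.radians(103.3);x=np.array([np.cos(y),np.sin(y),0]);d=np.array([np.sin(y),-np.cos(y),0])
for z in(.08,.1,.105,.11,.115,.12):
    q=[p-d*t+x*s+[0,0,z] for t,s in((.018,-.0095),(.018,.0095),(.028,-.0095),(.028,.0095))]
    print(z,((proj("scene",q)-[179.6,119.6])*8).round().tolist())
E
```

```text
0.08 [[433.0, 536.0], [375.0, 525.0], [419.0, 549.0], [360.0, 538.0]]
0.1 [[433.0, 473.0], [373.0, 463.0], [418.0, 486.0], [359.0, 476.0]]
0.105 [[432.0, 457.0], [373.0, 447.0], [418.0, 470.0], [358.0, 460.0]]
0.11 [[432.0, 441.0], [373.0, 431.0], [418.0, 454.0], [358.0, 444.0]]
0.115 [[432.0, 426.0], [372.0, 416.0], [417.0, 438.0], [357.0, 428.0]]
0.12 [[432.0, 410.0], [372.0, 400.0], [417.0, 422.0], [357.0, 412.0]]
```

The tip's true height is about 0.120. I'll lower it 12 mm more to about 0.108 (the knob spans 103–122), then test the push.

Request:
servo_tool([
  [3.6,0,0,0.3,0],
  [3.6,0,0,0.3,0],
  [3.6,0,0,0.3,0],
  [3.6,0,0,0.3,0],
  [3.6,0,0,0,0],
])

```text
time_s: 6.9
tcp_pos: [0.5451, -0.1383, 0.0678]
eef_rot: [-180.0, -0.0, 103.2]
contact_force: [-0.2, -0.3, 0.2]
gripper_width: 0.0357
```

```bash
python3 - <<'E'
from h import *
s=r.get_state();print(s['time_s'],s['tcp_pos'],s['contact_force'])
im=r.capture("scene");crop("s",im,180,120,80,80,8,"pics/s5.png")
E
```

```text
6.9 [ 0.54512633 -0.13833407  0.06783583] [-0.17353216 -0.27791133  0.21701374]
```

View pics/s5.png

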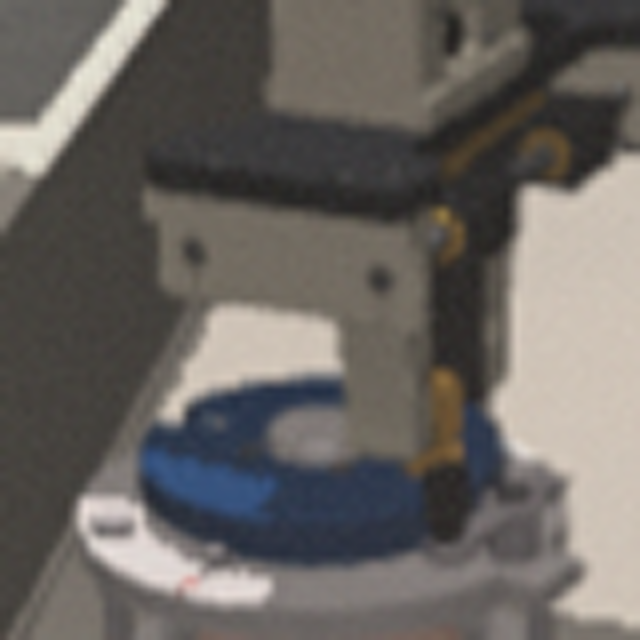

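The finger tip now overlaps the knob's height and the valve sits between the fingers, not touching either. I'll push along the arc, 6° per row.

Request:
servo_tool([
  [3.6,0.02,0.38,0,-6],
  [3.6,0.02,0.38,0,-6],
  [3.6,0.02,0.38,0,-6],
  [3.6,0.02,0.38,0,-6],
  [3.6,0.02,0.38,0,-6],
  [3.6,0,0,0,0],
])

```text
time_s: 7.7
tcp_pos: [0.5618, -0.1297, 0.0683]
eef_rot: [-180.0, 0.0, 133.2]
contact_force: [-0.1, -2.6, 1.2]
gripper_width: 0.0361
```

```bash
python3 - <<'E'
from h import *
s=r.get_state();p=s['tcp_pos'][:2]-[.537,-.103];print(s['time_s'],s['tcp_pos'],s['contact_force'],np.hypot(*p),np.degrees(np.arctan2(p[1],p[0])),s['joints'][5])
im=r.capture("scene");crop("s",im,180,120,80,80,7,"pics/s6.png")
im=r.capture("top");crop("s",im,170,150,100,100,5,"pics/t6.png")
E
```

```text
7.7 [ 0.56181953 -0.12967378  0.06829614] [-0.13643554 -2.63407804  1.23016844] 0.03643487181245328 -47.06230573711642 -143.24883893598508
```

View pics/s6.png

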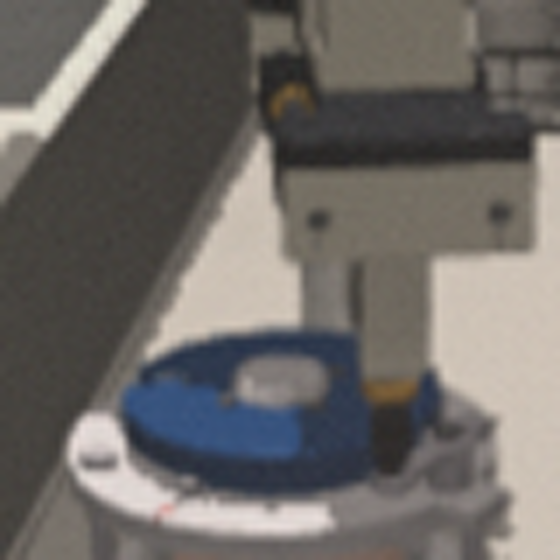

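View pics/t6.png

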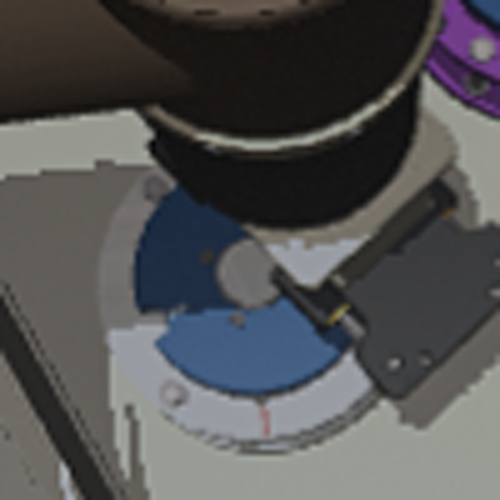

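The cap is turning: the notch has moved to about (201,213), and the push force is about 2.6 N. I'll continue.

Request:
servo_tool([
  [3.6,0.02,0.38,0,-6],
  [3.6,0.02,0.38,0,-6],
  [3.6,0.02,0.38,0,-6],
  [3.6,0.02,0.38,0,-6],
  [3.6,0.02,0.38,0,-6],
  [3.6,0.02,0.38,0,-6],
  [3.6,0.02,0.38,0,-6],
  [3.6,0,0,0,0],
])

```text
time_s: 8.8
tcp_pos: [0.574, -0.106, 0.0684]
eef_rot: [180.0, 0.1, 175.1]
contact_force: [1.9, -2.5, -0.7]
gripper_width: 0.0362
```

Request:
servo_tool([
  [3.6,0.02,0.38,0,-6],
  [3.6,0.02,0.38,0,-6],
  [3.6,0,0,0,0],
])

```text
time_s: 9.18
tcp_pos: [0.5738, -0.0983, 0.0684]
eef_rot: [-180.0, 0.1, -172.9]
contact_force: [1.9, -1.7, 0.2]
gripper_width: 0.0361
```

```bash
python3 - <<'E'
from h import *
s=r.get_state();p=s['tcp_pos'][:2]-[.537,-.103];print(s['time_s'],s['tcp_pos'],s['contact_force'],np.hypot(*p),np.degrees(np.arctan2(p[1],p[0])),s['joints'][5])
im=r.capture("scene");crop("s",im,180,120,80,80,7,"pics/s7.png")
im=r.capture("top");cv2.imwrite("pics/t7f.png",im[:,:,::-1]);crop("s",im,180,160,90,90,6,"pics/t7.png")
E
```

```text
9.175 [ 0.57376301 -0.0982647   0.06844385] [ 1.89324149 -1.6678062   0.24992633] 0.03706671839384885 7.339628706805746 -92.46561679217854
```

View pics/s7.png

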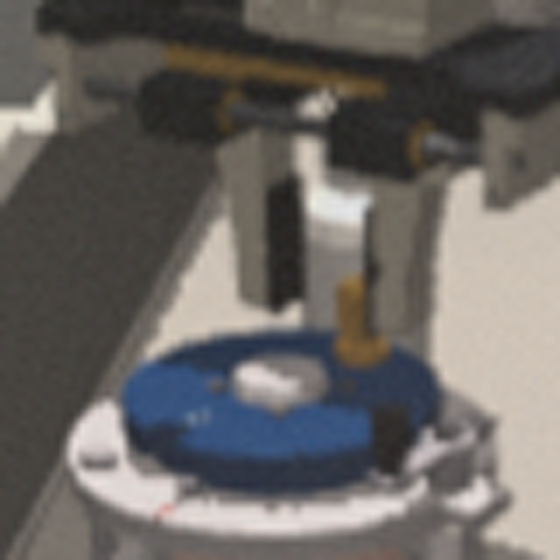

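View pics/t7.png

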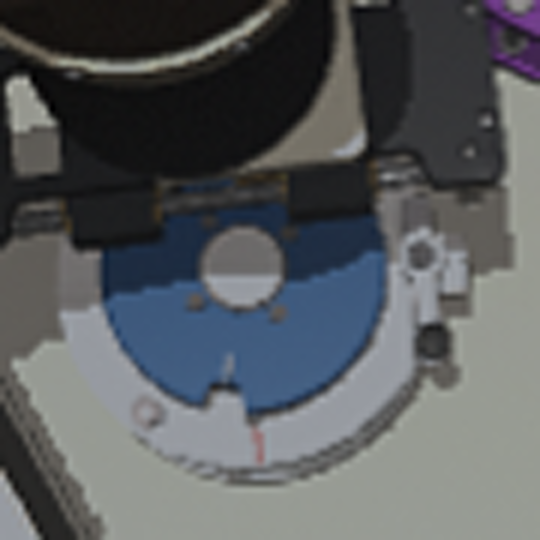

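The notch is now at crop (224,392) with its white line at (229,363). The pin is at about (253,418), so it needs a little more. I'll measure the angle.

```bash
python3 - <<'E'
from h import *
T=np.array([[242,266],[224,390],[226,400],[229,363],[253,420],[259,447],[256,434]],float)/6+[179.58,159.58]
P=ray("top",T,[.1,.094,.094,.094,.0814,.074,.074])
C=np.array([.5366,-.1028])
for p in P[1:]:
    d=p[:2]-C;print(p.round(4),np.hypot(*d).round(4),np.degrees(np.arctan2(d[1],d[0])).round(1)%360)
E
```

```text
[ 0.4904 -0.0957  0.094 ] 0.0467 171.3
[ 0.4866 -0.0965  0.094 ] 0.0504 172.8
[ 0.5006 -0.0976  0.094 ] 0.0364 171.7
[ 0.4803 -0.1058  0.0814] 0.0563 183.1
[ 0.4707 -0.1077  0.074 ] 0.0661 184.2
[ 0.4757 -0.1065  0.074 ] 0.061 183.5
```

It needs about 12° more.

Request:
servo_tool([
  [3.6,0.02,0.26,0,-4],
  [3.6,0.02,0.26,0,-4],
  [3.6,0.02,0.26,0,-4],
  [3.6,0,0,0,0],
])

```text
time_s: 9.78
tcp_pos: [0.5716, -0.0908, 0.0684]
eef_rot: [-180.0, 0.1, -160.9]
contact_force: [3.8, -2.0, 0.1]
gripper_width: 0.0361
```

```bash
python3 - <<'E'
from h import *
s=r.get_state();p=s['tcp_pos'][:2]-[.537,-.103];print(s['time_s'],s['tcp_pos'],s['contact_force'],np.hypot(*p),np.degrees(np.arctan2(p[1],p[0])),s['joints'][5])
im=r.capture("top");cv2.imwrite("pics/t8f.png",im[:,:,::-1]);crop("s",im,190,200,60,50,10,"pics/t8.png")
E
```

```text
9.775 [ 0.57156917 -0.09075257  0.06841069] [ 3.77506943 -2.00598876  0.09624092] 0.036674613059442376 19.508601334132614 -81.23992615061562
```

View pics/t8.png

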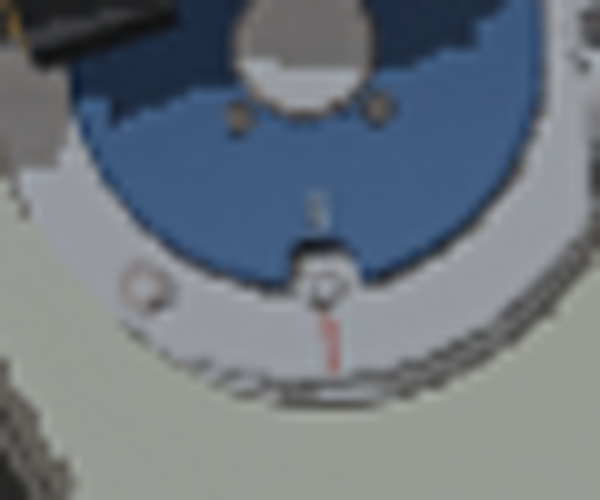

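The pin now stands in the notch opening: opening edges at (288,285) and (365,280), pin at (323,288). A numeric check:

```bash
python3 - <<'E'
from h import *
T=np.array([[318,210],[322,245],[288,285],[365,280],[323,288],[334,360],[306,42]],float)/10+[189.55,199.55]
P=ray("top",T,[.094,.094,.094,.094,.0814,.074,.1])
C=np.array([.5366,-.1028])
for p in P:
    d=p[:2]-C;print(p.round(4),np.hypot(*d).round(4),np.degrees(np.arctan2(d[1],d[0])).round(1)%360)
E
```

```text
[ 0.4995 -0.1057  0.094 ] 0.0372 184.5
[ 0.4915 -0.1066  0.094 ] 0.0453 184.9
[ 0.4825 -0.099   0.094 ] 0.0542 176.0
[ 0.4835 -0.1163  0.094 ] 0.0548 194.3
[ 0.4832 -0.1061  0.0814] 0.0535 183.5
[ 0.4673 -0.1082  0.074 ] 0.0695 184.4
[ 0.537  -0.1033  0.1   ] 0.0006 314.3
```

Notch is at 184.7° and the pin at 183.8–184.4°, so they line up within about 1° (the allowance is 3.7°). I'll back off so the valve is centred between the fingers, rise, and look.

Request:
servo_tool([
  [3.6,0,-0.5,0,0],
  [3.6,0,-0.4,0,0],
  [3.6,0,0,-1.0,0],
  [3.6,0,0,-1.5,0],
  [3.6,0,0,-2.0,0],
  [0.5,0,0,0,0],
  [0,0,0,0,0],
  [0,0,0,0,0],
])

```text
time_s: 10.82
tcp_pos: [0.5735, -0.0993, 0.1127]
eef_rot: [180.0, -0.1, -160.8]
contact_force: [0.1, -0.7, 0.1]
gripper_width: 0.0118
```

```bash
python3 - <<'E'
from h import *
s=r.get_state();p=s['tcp_pos'];print(s['time_s'],p,s['contact_force'],s['eef_rot'],s['gripper_width'])
y=np.radians(s['eef_rot'][2]);d=np.array([.537,-.103])-p[:2]
print("dx,dy tool cm",100*(d@[np.cos(y),np.sin(y)]),100*(d@[np.sin(y),-np.cos(y)]))
im=r.capture("scene");crop("s",im,180,100,90,90,7,"pics/s9.png")
E
```

```text
10.825 [ 0.5734847  -0.09928024  0.1126984 ] [ 0.10978415 -0.69544057  0.09175162] [ 1.79982057e+02 -5.01007291e-02 -1.60754439e+02] 0.011785172374626236
dx,dy tool cm 3.567183292856599 0.8514113311399053
```

View pics/s9.png

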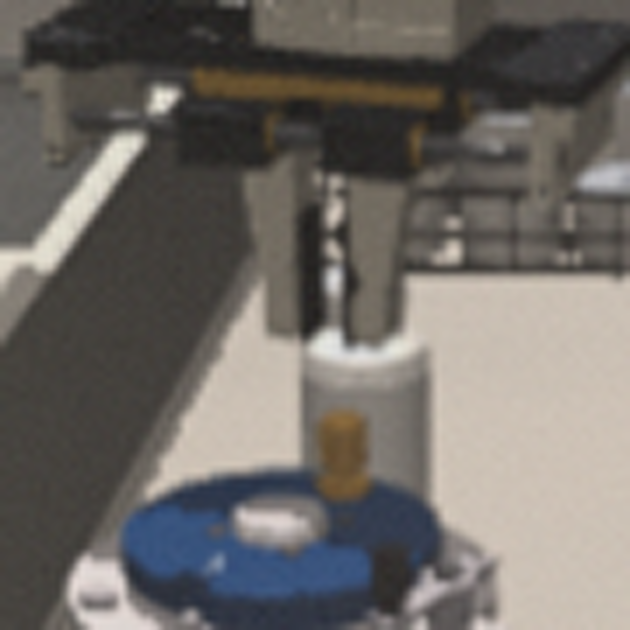

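The gripper is clear of the valve. I'll close the fingers and move over the boss.

Request:
servo_tool([
  [0,1.2,0.3,0,0],
  [0,1.2,0.3,0,0],
  [0,1.17,0.25,0,0],
  [0,0,0,1.0,0],
  [0,0,0,1.0,0],
  [0,0,0,1.0,0],
  [0,0,0,0.8,0],
  [0,0,0,0,0],
])

```text
time_s: 11.88
tcp_pos: [0.537, -0.1031, 0.0741]
eef_rot: [180.0, -0.1, -160.7]
contact_force: [-0.1, -0.7, -0.6]
gripper_width: 0.0005
```

```bash
python3 - <<'E'
from h import *
s=r.get_state();p=s['tcp_pos'];print(s['time_s'],p,s['contact_force'],s['eef_rot'],s['gripper_width'])
im=r.capture("scene");crop("s",im,180,110,80,90,7,"pics/s10.png")
im=r.capture("top");crop("s",im,180,160,90,90,6,"pics/t10.png")
E
```

```text
11.875 [ 0.53697561 -0.1031118   0.07409635] [-0.05592893 -0.67571524 -0.63879004] [ 1.79979732e+02 -1.04133670e-01 -1.60749341e+02] 0.0005030468740464675
```

View pics/s10.png

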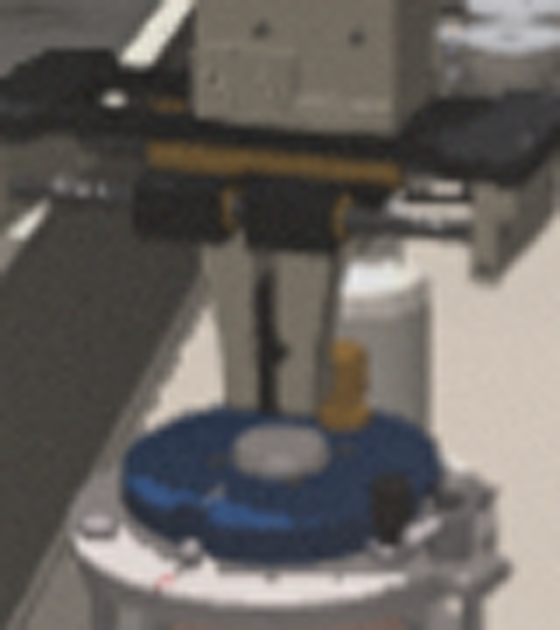

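View pics/t10.png

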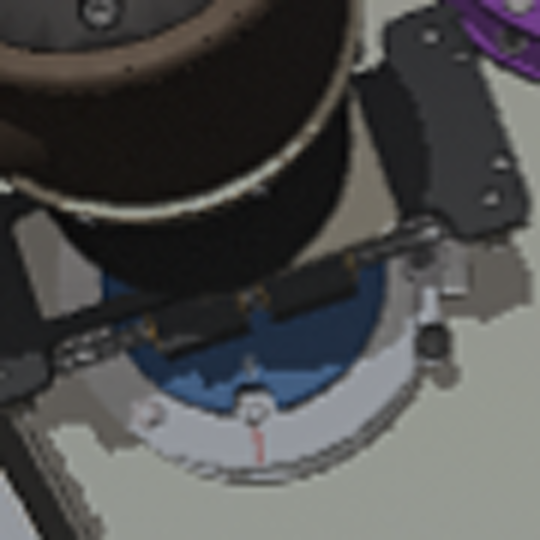

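The notch still stands over the pin and the closed tips are centred above the boss. I'll go down slowly to contact.

Request:
servo_tool([
  [0,0,0,0.4,0],
  [0,0,0,0.3,0],
  [0,0,0,0.2,0],
  [0,0,0,0.1,0],
  [0,0,0,0.1,0],
  [0,0,0,0.1,0],
  [0,0,0,0,0],
])

```text
time_s: 12.85
tcp_pos: [0.5374, -0.1031, 0.0631]
eef_rot: [180.0, -0.0, -160.8]
contact_force: [0.0, -0.3, -0.6]
gripper_width: 0.0006
```

Request:
servo_tool([
  [0,0,0,0.1,0],
  [0,0,0,0.1,0],
  [0,0,0,0.1,0],
  [0,0,0,0,0],
])

```text
time_s: 13.35
tcp_pos: [0.5375, -0.1031, 0.0605]
eef_rot: [-180.0, 0.0, -160.7]
contact_force: [-1.7, 0.0, 3.8]
gripper_width: 0.0006
```

Request:
servo_tool([
  [0,0,0,0.1,0],
  [0,0,0,0.1,0],
  [0,0,0,0,0],
])

```text
time_s: 13.72
tcp_pos: [0.5375, -0.1031, 0.0586]
eef_rot: [-180.0, 0.0, -160.7]
contact_force: [-1.7, 0.6, 5.5]
gripper_width: 0.0004
```

Request:
servo_tool([
  [0,0,0,0.1,0],
  [0,0,0,0.1,0],
  [0,0,0,0,0],
])

```text
time_s: 14.1
tcp_pos: [0.5375, -0.1031, 0.0566]
eef_rot: [-180.0, 0.0, -160.7]
contact_force: [-3.0, 1.0, 6.0]
gripper_width: 0.0004
```

Contact came at about 0.061 (true ~0.100), and the cap is going down at about 6 N, as described.

Request:
servo_tool([
  [0,0,0,0.1,0],
  [0,0,0,0.1,0],
  [0,0,0,0,0],
])

```text
time_s: 14.48
tcp_pos: [0.5375, -0.1031, 0.0546]
eef_rot: [-180.0, 0.0, -160.7]
contact_force: [-1.5, 0.6, 5.7]
gripper_width: 0.0004
```

Request:
servo_tool([
  [0,0,0,0.1,0],
  [0,0,0,0,0],
])

```text
time_s: 14.72
tcp_pos: [0.5375, -0.1031, 0.0536]
eef_rot: [-180.0, 0.0, -160.7]
contact_force: [-1.7, 1.1, 6.5]
gripper_width: 0.0003
```

Request:
servo_tool([
  [0,0,0,0.1,0],
  [0,0,0,0,0],
])

```text
time_s: 14.98
tcp_pos: [0.5375, -0.1031, 0.0528]
eef_rot: [-180.0, 0.0, -160.7]
contact_force: [-2.9, 1.5, 7.6]
gripper_width: 0.0002
```

Request:
servo_tool([
  [0,0,0,0.05,0],
  [0,0,0,0,0],
])

```text
time_s: 15.22
tcp_pos: [0.5376, -0.1031, 0.0528]
eef_rot: [-180.0, 0.0, -160.7]
contact_force: [-4.2, 1.7, 12.2]
gripper_width: 0.0005
```

Request:
servo_tool([
  [0,0,0,0.05,0],
  [0,0,0,0,0],
  [0,0,0,0,0],
])

```text
time_s: 15.6
tcp_pos: [0.5376, -0.1031, 0.0527]
eef_rot: [-180.0, 0.0, -160.7]
contact_force: [-5.7, 2.0, 15.9]
gripper_width: 0.0004
```

The cap is home: 8 mm of travel, then the force rose with no movement. That gives true z = reported + 0.039. I'll rise, and check where the look-alike stands before going to the catch.

Request:
servo_tool([
  [0,0,0,-0.5,0],
  [0,0,0,-1.5,0],
  [0,0,0,-2.0,0],
  [0,0,0,-2.0,0],
  [0,0,0,0,7],
  [0,0,0,0,7],
  [0,0,0,0,0],
])

```text
time_s: 16.48
tcp_pos: [0.5376, -0.1031, 0.1118]
eef_rot: [180.0, 0.0, -174.7]
contact_force: [0.2, 0.8, 1.1]
gripper_width: 0.0003
```

```bash
python3 - <<'E'
from h import *
s=r.get_state();p=s['tcp_pos'];print(s['time_s'],p,s['contact_force'],s['eef_rot'],s['gripper_width'],s['joints'])
im=r.capture("scene");crop("s",im,180,110,90,90,7,"pics/s11.png")
im=r.capture("top");crop("s",im,180,160,90,90,6,"pics/t11.png")
print(ray("top",[[281,136],[279,118]],[.1,.122]))
E
```

```text
16.475 [ 0.53764761 -0.10306088  0.11177898] [0.19376877 0.81571183 1.05898631] [ 1.79999505e+02  3.45431478e-02 -1.74704336e+02] 0.00034368609969173637 [ 9.65978616e+00  1.21913572e+01 -2.15671834e+01  2.56952312e-03
 -5.62069788e+01 -9.43655507e+01]
[[ 0.69828679 -0.24590609  0.1       ]
 [ 0.73450362 -0.24031269  0.122     ]]
```

View pics/s11.png

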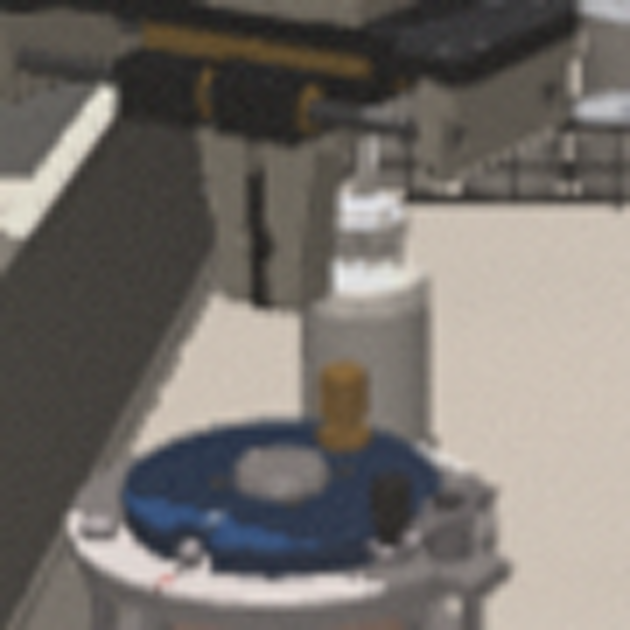

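View pics/t11.png

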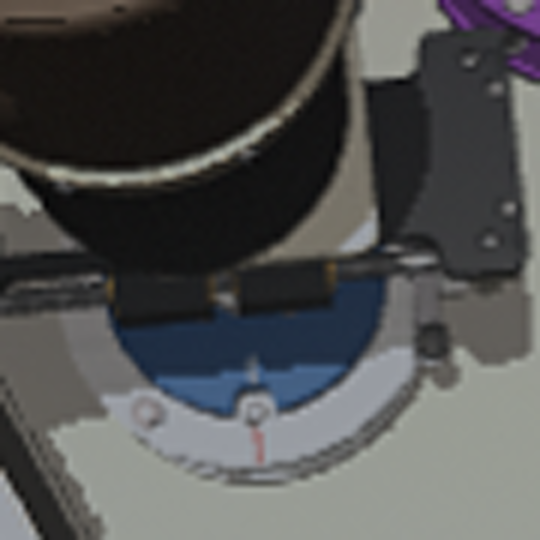

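The cap is down and the pin shows inside the notch. The look-alike is 0.16 m away, so there's room. I'll open to 3.6 and straddle the catch post.

Request:
servo_tool([
  [3.6,0,0,0,0],
  [3.6,1.2,-2.2,0,0],
  [3.6,1.2,-2.3,0,0],
  [3.6,1.3,-2.3,0,0],
  [3.6,0,0,1.0,0],
  [3.6,0,0,1.0,0],
  [3.6,0,0,0,0],
  [3.6,0,0,0,0],
])

```text
time_s: 17.58
tcp_pos: [0.5071, -0.1737, 0.0911]
eef_rot: [-180.0, -0.0, -174.7]
contact_force: [0.7, 0.4, 0.4]
gripper_width: 0.0358
```

```bash
python3 - <<'E'
from h import *
s=r.get_state();p=s['tcp_pos'];print(s['time_s'],p,s['contact_force'],s['eef_rot'],s['gripper_width'])
im=r.capture("scene");crop("s",im,180,110,90,90,7,"pics/s12.png")
E
```

```text
17.575 [ 0.50712799 -0.17373997  0.09109137] [0.68068562 0.43311422 0.40964141] [-1.79992935e+02 -1.60763341e-02 -1.74689717e+02] 0.035800508914964856
```

View pics/s12.png

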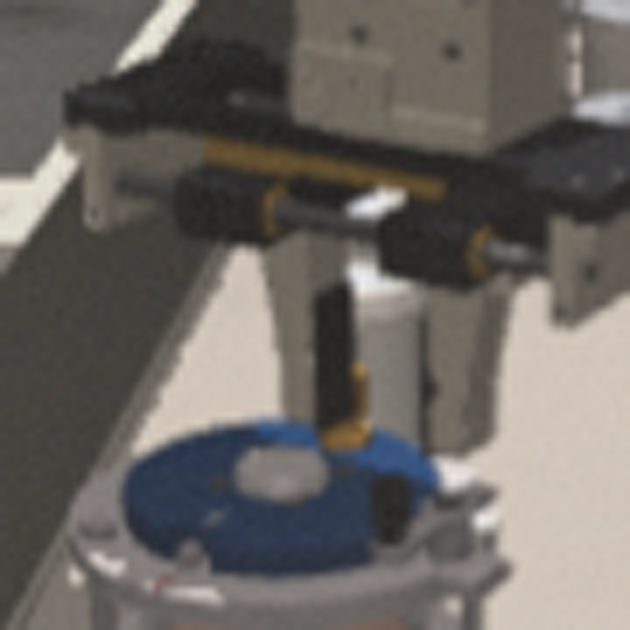

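The fingers bracket the post (pads at x≈345 and 430, post at 391). Going down.

Request:
servo_tool([
  [3.6,0,0,0.8,0],
  [3.6,0,0,0.8,0],
  [3.6,0,0,0.6,0],
  [3.6,0,0,0.5,0],
  [3.6,0,0,0.4,0],
  [3.6,0,0,0,0],
])

```text
time_s: 18.38
tcp_pos: [0.5066, -0.1742, 0.0598]
eef_rot: [180.0, -0.0, -174.8]
contact_force: [0.7, 0.3, -0.1]
gripper_width: 0.0365
```

```bash
python3 - <<'E'
from h import *
s=r.get_state();p=s['tcp_pos'];print(s['time_s'],p,s['contact_force'],s['eef_rot'],s['gripper_width'])
im=r.capture("scene");crop("s",im,180,110,90,90,7,"pics/s13.png")
E
```

```text
18.375 [ 0.50660148 -0.17419043  0.05982664] [ 0.65180711  0.2547814  -0.09027794] [ 1.79997593e+02 -3.53593553e-02 -1.74751654e+02] 0.03650256973269604
```

View pics/s13.png

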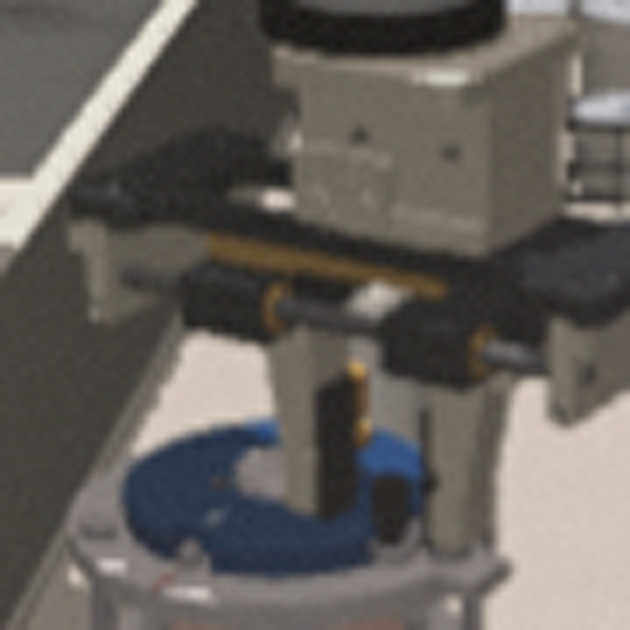

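The post is between the fingers with gaps on both sides. I'll swing the catch about its pivot, 6° per row.

Request:
servo_tool([
  [3.6,-0.02,-0.37,0,-6],
  [3.6,-0.02,-0.37,0,-6],
  [3.6,-0.02,-0.37,0,-6],
  [3.6,-0.02,-0.37,0,-6],
  [3.6,-0.02,-0.37,0,-6],
  [3.6,-0.02,-0.37,0,-6],
  [3.6,-0.02,-0.37,0,-6],
  [3.6,0,0,0,0],
])

```text
time_s: 19.42
tcp_pos: [0.5183, -0.197, 0.0603]
eef_rot: [-180.0, 0.0, -132.8]
contact_force: [0.1, -0.3, -0.9]
gripper_width: 0.0359
```

```bash
python3 - <<'E'
from h import *
s=r.get_state();p=s['tcp_pos'];d=p[:2]-[.5415,-.171];print(s['time_s'],p,s['contact_force'],s['eef_rot'],np.hypot(*d),np.degrees(np.arctan2(d[1],d[0]))%360)
im=r.capture("scene");crop("s",im,180,110,90,90,7,"pics/s14.png")
im=r.capture("top");crop("s",im,180,160,90,90,6,"pics/t14.png")
E
```

```text
19.425 [ 0.51826593 -0.19701602  0.06032041] [ 0.1186568  -0.29575082 -0.89019064] [-1.79986231e+02  6.84884876e-03 -1.32795808e+02] 0.03488058004743295 228.23298572759393
```

View pics/s14.png

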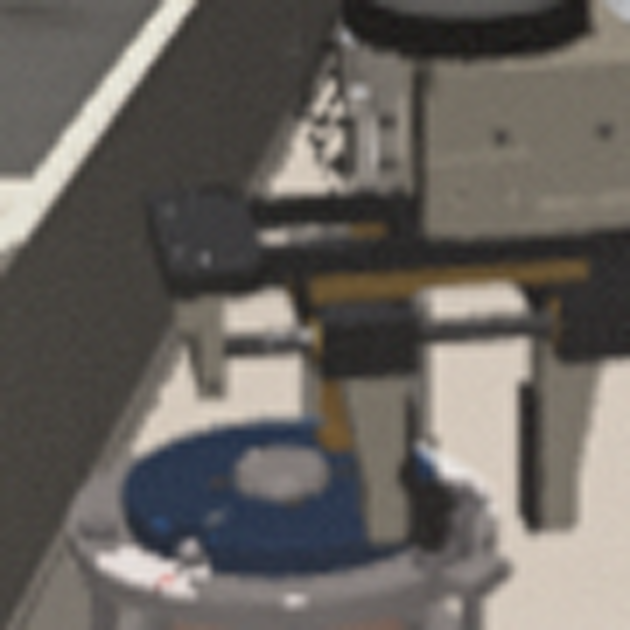

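View pics/t14.png

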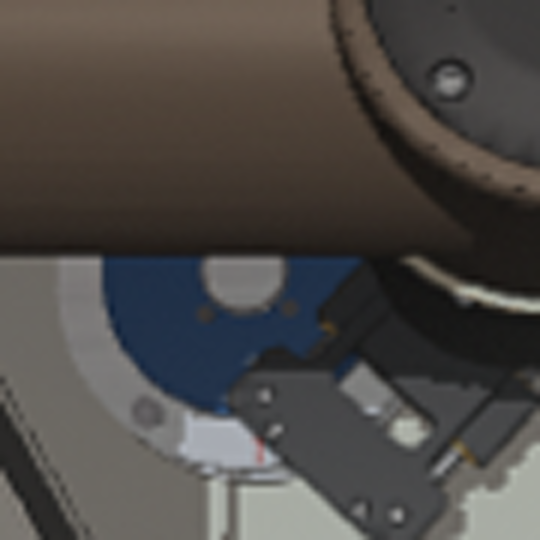

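The post has moved to (432,500) and follows the trailing finger. Continuing.

Request:
servo_tool([
  [3.6,-0.02,-0.37,0,-6],
  [3.6,-0.02,-0.37,0,-6],
  [3.6,-0.02,-0.37,0,-6],
  [3.6,-0.02,-0.37,0,-6],
  [3.6,-0.02,-0.37,0,-6],
  [3.6,-0.02,-0.37,0,-6],
  [3.6,-0.02,-0.37,0,-6],
  [3.6,0,0,0,0],
])

```text
time_s: 20.52
tcp_pos: [0.5415, -0.2063, 0.0602]
eef_rot: [180.0, -0.0, -90.9]
contact_force: [0.0, -0.8, 0.6]
gripper_width: 0.0358
```

```bash
python3 - <<'E'
from h import *
s=r.get_state();p=s['tcp_pos'];d=p[:2]-[.5415,-.171];print(s['time_s'],p,s['contact_force'],s['eef_rot'],np.hypot(*d),np.degrees(np.arctan2(d[1],d[0]))%360)
im=r.capture("scene");crop("s",im,180,110,90,90,7,"pics/s15.png")
E
```

```text
20.525 [ 0.54153886 -0.20629838  0.0601719 ] [ 0.03358068 -0.78297599  0.58251547] [ 1.79989402e+02 -6.03195013e-03 -9.08737353e+01] 0.035298402215006075 270.06307090019595
```

View pics/s15.png

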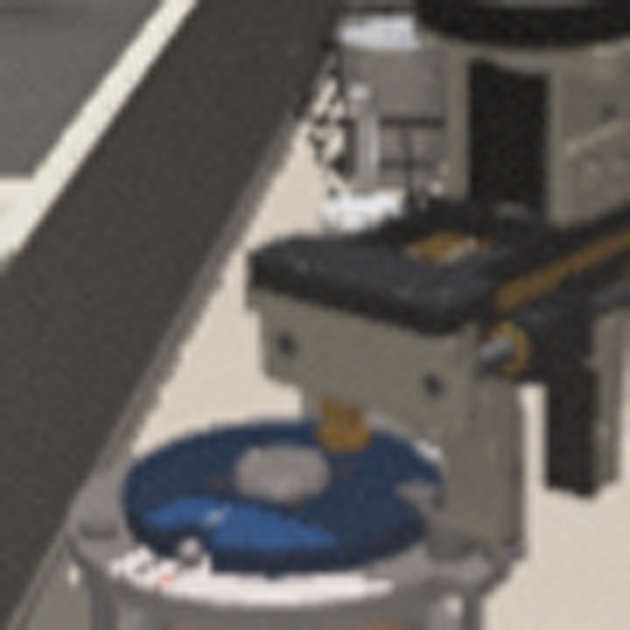

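The nose is coming over the cap rim at (425,490). About 22° remains, so I'll approach the stop more carefully.

Request:
servo_tool([
  [3.6,-0.02,-0.37,0,-6],
  [3.6,-0.02,-0.37,0,-6],
  [3.6,-0.01,-0.24,0,-4],
  [3.6,0,0,0,0],
])

```text
time_s: 21.08
tcp_pos: [0.5512, -0.2051, 0.0601]
eef_rot: [180.0, -0.0, -74.9]
contact_force: [-1.6, -0.7, 0.1]
gripper_width: 0.0361
```

Request:
servo_tool([
  [3.6,0,-0.12,0,-2],
  [3.6,0,-0.12,0,-2],
  [3.6,0,0,0,0],
])

```text
time_s: 21.45
tcp_pos: [0.5537, -0.2044, 0.0602]
eef_rot: [-180.0, -0.0, -70.7]
contact_force: [-1.6, -1.4, -0.5]
gripper_width: 0.0359
```

Request:
servo_tool([
  [3.6,0,-0.08,0,0],
  [3.6,0,-0.08,0,0],
  [3.6,0,0,0,0],
])

```text
time_s: 21.82
tcp_pos: [0.5552, -0.2039, 0.0602]
eef_rot: [-180.0, -0.0, -70.8]
contact_force: [-1.6, -3.2, 0.8]
gripper_width: 0.0361
```

Request:
servo_tool([
  [3.6,0,-0.08,0,0],
  [3.6,0,-0.05,0,0],
  [3.6,0,0,0,0],
])

```text
time_s: 22.2
tcp_pos: [0.5565, -0.2033, 0.0602]
eef_rot: [-180.0, -0.0, -70.8]
contact_force: [-2.0, -2.2, -0.3]
gripper_width: 0.0359
```

Request:
servo_tool([
  [3.6,0,-0.08,0,0],
  [3.6,0,-0.05,0,0],
  [3.6,0,0,0,0],
])

```text
time_s: 22.58
tcp_pos: [0.5566, -0.2033, 0.0601]
eef_rot: [179.9, 0.0, -70.8]
contact_force: [-4.8, -4.7, 1.9]
gripper_width: 0.0362
```

```bash
python3 - <<'E'
from h import *
s=r.get_state();p=s['tcp_pos'];print(s['time_s'],p,s['contact_force'],s['eef_rot'])
im=r.capture("scene");crop("s",im,180,110,90,90,7,"pics/s16.png")
E
```

```text
22.575 [ 0.5566332  -0.20330404  0.06008555] [-4.75436493 -4.68352133  1.9462396 ] [ 1.79898140e+02  1.66628438e-02 -7.07563046e+01]
```

View pics/s16.png

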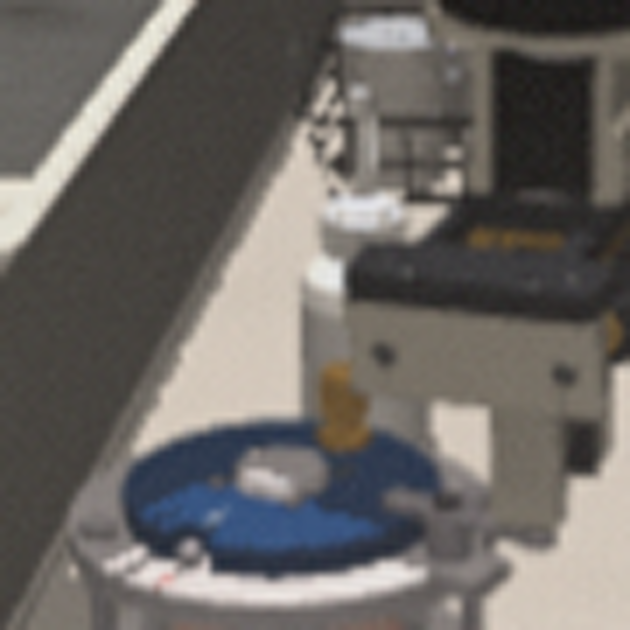

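The TCP stopped while the force rose, and the nose lies over the rim at (410,497), so the catch is at its stop. I'll centre on the post, rise, and clear the view.

Request:
servo_tool([
  [3.6,0,0.5,0,0],
  [3.6,0,0.6,0,0],
  [3.6,0,0,0,0],
  [3.6,0,0,-0.8,0],
  [3.6,0,0,-1.5,0],
  [3.6,0,0,-3.0,0],
  [3.6,0,0,-4.0,0],
  [3.6,0,0,-3.0,0],
])

```text
time_s: 23.62
tcp_pos: [0.548, -0.2067, 0.1863]
eef_rot: [-179.9, -0.1, -70.7]
contact_force: [0.9, -0.5, -0.8]
gripper_width: 0.0356
```

Request:
servo_tool([
  [3.6,4,0,0,0],
  [3.6,4,0,0,0],
  [3.6,4,0,0,0],
  [3.6,4,0,0,0],
  [3.6,4,0,0,0],
  [3.6,3,0,0,0],
  [3.6,0,0,0,0],
  [3.6,0,0,0,0],
])

```text
time_s: 24.62
tcp_pos: [0.623, -0.4235, 0.1837]
eef_rot: [-180.0, -0.0, -70.8]
contact_force: [0.5, 0.2, 0.4]
gripper_width: 0.0362
```

```bash
python3 - <<'E'
from h import *
s=r.get_state();p=s['tcp_pos'];print(s['time_s'],p,s['contact_force'],s['eef_rot'])
im=r.capture("scene");cv2.imwrite("pics/s17.png",im[:,:,::-1])
im=r.capture("top");cv2.imwrite("pics/t17f.png",im[:,:,::-1]);crop("s",im,180,160,90,90,6,"pics/t17.png")
E
```

```text
24.625 [ 0.62302838 -0.4235078   0.18372457] [0.46576944 0.24878826 0.38633015] [-1.79983614e+02 -7.68881341e-03 -7.07595160e+01]
```

View pics/s17.png

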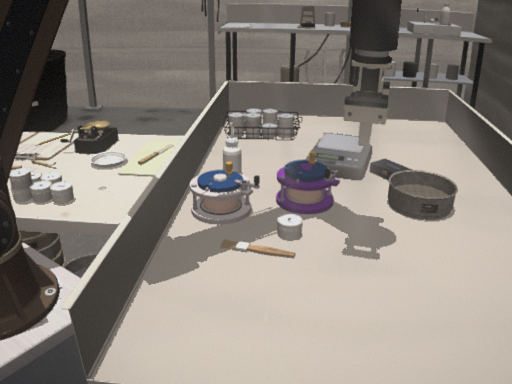

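View pics/t17.png

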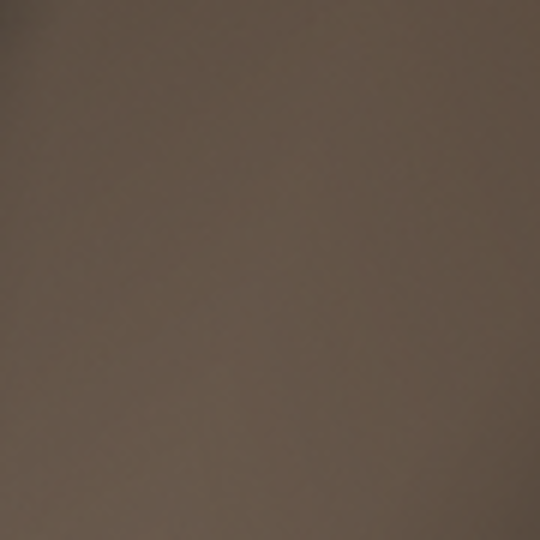

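The arm blocks the top view. I'll move it aside for a last check.

Request:
servo_tool([
  [3.6,0.8,4.5,0,0],
  [3.6,0.8,4.5,0,0],
  [3.6,0.8,4.5,0,0],
  [3.6,0.8,4.5,0,0],
  [3.6,0.8,4.5,0,0],
  [3.6,0.8,4.5,0,0],
  [3.6,0,3,0,0],
  [3.6,0,0,0,0],
])

```text
time_s: 25.72
tcp_pos: [0.3541, -0.5681, 0.1843]
eef_rot: [-180.0, -0.1, -70.8]
contact_force: [-0.2, 0.2, 0.5]
gripper_width: 0.0359
```

```bash
python3 - <<'E'
from h import *
s=r.get_state();p=s['tcp_pos'];print(s['time_s'],p,s['contact_force'],s['eef_rot'])
im=r.capture("scene");crop("s",im,180,130,90,90,6,"pics/s18.png")
im=r.capture("top");cv2.imwrite("pics/t18f.png",im[:,:,::-1]);crop("s",im,180,160,90,90,6,"pics/t18.png")
E
```

```text
25.725 [ 0.35407606 -0.56806959  0.18430096] [-0.15683701  0.18921369  0.46094816] [-1.79974393e+02 -5.72627267e-02 -7.08381742e+01]
```

View pics/s18.png

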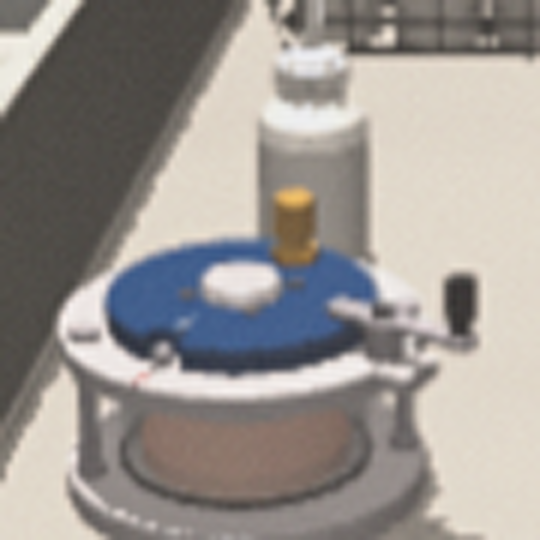

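View pics/t18.png

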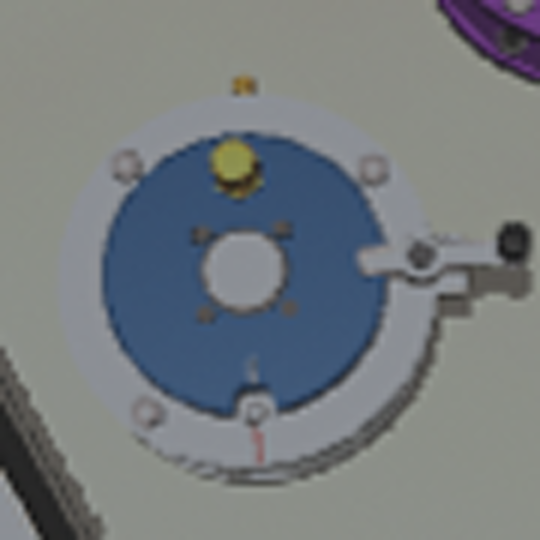

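View pics/t18f.png

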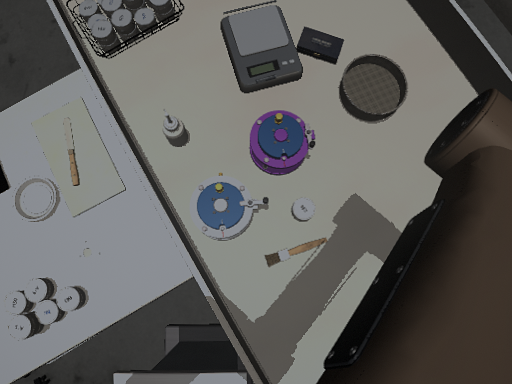

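All three steps look done. The notch is over the pin at crop (255,410) and the cap sits low. The catch lies across the rim, with its post at (513,243) pointing straight away from the cell, and the bystanders are where they started. Handing in.

```bash
python3 - <<'E'
from h import *
f=lambda a:np.array(a,float)/6+[179.58,159.58]
P=ray("top",f([[421,255],[513,238]]),[.096,.115]);d=P[1]-P[0];print(np.hypot(*d[:2]),np.degrees(np.arctan2(d[1],d[0]))%360-183.8)
print(r.close_job(), r.get_state()['time_s'])
E
```

```text
0.034253999880815914 90.63593975897066
the job is handed in; nothing more can be done
the job is handed in; nothing more can be done
```

The cell is closed and I handed the job in at about 26 s of the 61 s allowed; the hand-in gave no verdict.

- **Cap turn:** I straddled the brass valve loosely with the fingers 36 mm apart and pushed it about 82° counter-clockwise with one finger. Push force was roughly 2–4 N. The last angle check, before pressing, had the notch within about 1° of the pin, and the final picture still shows the pin inside the notch.
- **Pressing home:** I pressed the boss with closed fingertips. The cap went down about 8 mm at roughly 6 N, then stopped while the force rose to about 16 N, so it is fully home.
- **Catch:** I pushed the black post round until it stopped, with force at about 7 N. The final picture puts the catch at about 90.6° (1.58 rad), with its nose over the cap's rim.
- **Bystanders:** By eye, the bottle, tin and brush are where they stood in the first picture. The arm is clear of everything.

**Disagreement:** The reported TCP height was about 39 mm lower than the fingertips really were. The pictures showed this first, and contact with the boss confirmed it (true z ≈ reported + 0.039 m). I used the corrected height from then on.

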